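# Hold the drive collar on the shaft flats of a vegetable cutter

## Robot

A 7-joint arm with a two-finger parallel gripper is mounted at the origin on the work surface. World frame = base frame: x ahead of the robot, y to its left, z up, the work surface at z = 0. Lengths are in m, angles in rad, forces in N, time in s.
With the tool pointing down it reaches from about 0.425 to 0.875 m from the base axis. Payload 8.4 kg.
Tool frame: the origin (TCP) lies at the very end of the fingers, on their centre line; the grasp point (between the pads) lies 19 mm behind it; z points along the fingers, x is the direction in which the jaws open and shut, and the axes are right-handed (so a half turn about z gives the same grasp; the last joint's range is limited). The gripper opens to 87 mm and grips with 3 to 60 N. Pads are 19 mm wide; open, the fingers measure 117 mm over their backs; the gripper's body (75 mm by 190 mm) begins 51 mm behind the grasp point.
Start: joints at [-1.43, 0.333, 0.04, 1.465, -0.013, 1.343, -0.059], TCP at [0.154, 0.631, 0.223] pointing down, gripper open.
Joint ranges: [-2.58, 2.58], [-0.38, 2.09], [-1.3, 1.39], [0.25, 2.4], [-1.5, 4.64], [0.08, 2.09], [-2.65, 2.65]. Speed limits (rad/s): [2.22, 2.22, 2.79, 2.79, 3.14, 3.14, 3.14].

## Interface

Orientations are given as [roll, pitch, yaw] about the fixed x, y, z axes, in that order (R = Rz(yaw) Ry(pitch) Rx(roll)).
In Python, from plant import r, optics, nets gives the robot as it stands. The module is installed in compiled form; this text tells all that it offers.
- The arm moves only by the tool step_arm, never from a script. Its arguments are lists of equal length, an entry for each row: "xyz": the shift along the tool's x, y, z in mm, a list of three; "spin": the turn about the tool's z in rad. A call has 1 to 20 rows; each row is the pose to reach, as a shift and turn from the pose measured when the call began, along the tool's axes at that moment; what a row does not reach only later rows make up. A row lasts 1/10 s, in which the tool goes at most 50 mm and 8.59 degrees, less where a joint would pass 70% of its speed; a pose out of reach is approached as far as the arm can. A call with a gripper value outside its range is refused whole. "jaw" is the finger opening in mm, from 0 to 87, set as the call begins (left out, the last holds). The fingers move at their own pace and stop on an object; "grip_force" is the grip in N (left out, the last holds). Time passes only in rows, so rows that repeat a pose let the fingers close. It gives the time, the measured TCP pose, the force and the opening at its end, in the units of the state.
- r.sense(): the state, without advancing time (a new reading comes with each control period).
- optics.grab_frame(name): name is "scene" or "top"; returns (picture, depth): 384x512x3 uint8, red, green, blue; 384x512 float32, m along the optical axis (not along the pixel's ray), 0 where there is no reading.
- optics.camera_info(name): a dict with "vertical_fov" (degrees; the focal length in pixels is half the picture's height over the tangent of half this angle, whatever the lens; pixels are square), "cx", "cy" (the principal point, pixels), "origin" and "rotation" of the camera in the world. Camera axes: x right, y down, z forward; pixel columns grow to the right and rows downward; lengths in m; the calibration is good to about 2 mm. A picture is of the moment at which its call begins. camera_info takes no time and is no camera call.
- r.job_done(): hands the job in, once; it reports no verdict.
Trained networks look in the newest picture that a camera, given by its name, has taken for a name from the list of things; names that differ only in an ending like _2 or _b are one class to them, and where a whole thing is asked for, a point or a joint stands for the part that bears it (a point fixed in the world has none). Each returns a list of dicts, best first, with "score" (0 to 1); they miss things now and then, are a little off and sometimes report something else, mostly with a low value. They report only what shows in the picture. A call takes as long as a camera call. They do not tell look-alikes from the thing itself.
- nets.recognise(camera, label): "pixel" ([row, column] in pixels, amid what is visible of it).
- nets.place_of(camera, label): "pixel" ([row, column] in pixels: a listed point, or the origin of a listed thing).
The state is a dict: "clock": time; "q": joint angles; "joint_velocities": joint speeds; "joint_efforts": joint torques, N m; "tool_pos": TCP position; "ee_rot": TCP orientation; "contact_force": force on the tool from outside, world axes, zero at the start; "moment": the same for the moment, N m; "width": opening from 0.0 (shut) to 1.0 (fully open).
Only numpy, scipy, OpenCV 4.12 (cv2) and the standard library are available. Lean on these libraries where they do the work, as an engineer would, in place of code of your own. Each camera call takes 0.05 s, during which the arm holds its last target. There are 200 camera calls.

## Task

Make the vegetable cutter safe: press its large stop button fully down and let it come up again, keeping off the small start button. Then grip the bare drive shaft, feel for its flats and turn it until a flat squarely faces the notch in the bowl rim, and fit the collar over it, set screws on the flats and one pointing squarely at the notch, right down onto the shaft's shoulder. Finish while still gripping the collar and pressing it lightly down there, so that a colleague can tighten the screws, and leave the hex key, slicing disc and container where they are.

Things in the scene. Friction and masses are not known exactly. Their poses are not given: they have to be found in the camera images.
- cutter: Vegetable cutter with its bowl off, 240x375x165 mm, fixed. Origin on the counter (z 0) under the drive shaft's axis; x points away from the rim notch, y towards the motor housing (165 mm tall, y 120 to 255). Deck 240x240, top at z 110. Round bowl rim on it: inner radius 95, 6 thick, 30 tall, one 57 mm notch at -x. Shaft stands upright in the rim's centre and turns about it.
- shaft_top (a point): Centre of the drive shaft's free end, 170 mm above the counter, on its axis. Down from it: 3 mm bevel, then to 48 mm below a 22 mm round bar with two opposite milled flats, 14 mm across; below that a round 30 mm shoulder (top at z 122) and the deck (z 110). The shaft turns either way without end, stiff (0.08 N m), stays put; its start angle is not given: a grip spans 22 mm off the flats, 14 on them, between near them.
- notch (a point): Middle of the 57 mm notch in the bowl rim, 98 mm from the shaft's axis on the cutter's -x side, 125 mm above the counter. The colleague's hex key goes in here to the collar's screw.
- collar: Loose steel drive collar standing on the counter, bore upright, 180 to 280 g. Origin: centre of its underside. 30 mm tall, 44 mm round with two spanner flats 36 mm apart facing its +y and -y. Bore 24 mm. Two opposite 6 mm set screws along its x axis, 15 mm up, stand 4 mm proud outside and reach into the bore to 17 mm tip to tip, so it slides on only with both screws over the shaft's flats. Either way round will do.
- stop_button (a joint): Travel of the stop button in m: 0 up, 0.006 fully down; a spring returns it. About 1.5 N starts it, 5 N holds it fully down.
- stop_button_top (a point): Centre of the top face of the large stop button (40 mm across, black, in a 56 mm black base) on the near half of the motor housing's top, about 187 mm above the counter; pushes straight down 6 mm. Moves with the button.
- start_button (a joint): Travel of the small start button in m: 0 up, 0.005 fully down. Leave it alone.
- start_button_top (a point): Centre of the top of the small start button (20 mm across), 105 mm from the stop button along the cutter's +x.
- slicing_disc: Bystander: steel slicing disc, 175 mm across, 22 mm thick at its hub, lying on the counter. Origin under its centre.
- hex_key: Bystander: L-shaped 6 mm hex key, 100 x 30 mm, lying on the counter. Origin under the middle of the long leg, which lies along its x.
- container: Bystander: clear plastic food container with white lid, 176x162x105 mm, on the counter. Origin under its centre.
Mind the look-alikes: they are no part of the job. Of the things that look like the collar, the largest one is meant.

How it is judged:
By the outcome, as a careful person would: the job done as asked, in the order asked, and still so for the second after the job is handed in, while the arm keeps its last pose, push and grip.
It also fails if it takes over 72 s, if anything falls off the work surface, if the arm or the gripper's body presses on something with over 40 N, if the wrist force passes 120 N, or if a joint passes its speed limit or range.

## Working session

There is one attempt and no reset: what is moved stays moved. The work goes in short steps, Python scripts to look and compute and a tool call to move; the robot and the scene stay as the last step left them, time stands still between calls to the robot, and variables do not carry over. Pictures are saved under pics/ and viewed, about 8 in all and at most 12, crops included, and the job is handed in when it is done.

Besides the shell and the picture viewer there is one more tool, called after ">>>" by a JSON object that holds its "method" and its "body", one argument or row to a line. step_arm: Moves the arm, as the interface text tells. Its arguments: {"type":"object","properties":{"xyz":{"type":"array"},"spin":{"type":"array"},"jaw":{"type":"number"},"grip_force":{"type":"number"}},"required":["xyz","spin"]}

```bash
mkdir -p pics
cat > h.py <<'E'
import numpy as np, cv2
from plant import r, optics, nets
def cam(n):
    i=optics.camera_info(n); f=192/np.tan(np.radians(i["vertical_fov"])/2)
    return f,i["cx"],i["cy"],np.array(i["origin"]),np.array(i["rotation"])
def cloud(n,d):
    f,cx,cy,o,R=cam(n); v,u=np.mgrid[:384,:512]
    return np.stack([(u-cx)*d/f,(v-cy)*d/f,d],-1)@R.T+o
def ray(n,px,z):
    f,cx,cy,o,R=cam(n); w=R@np.array([(px[1]-cx)/f,(px[0]-cy)/f,1]); return o+w*(z-o[2])/w[2]
E
python3 - <<'E'
from h import *
np.set_printoptions(precision=4,suppress=True)
ims=[]
for n in("scene","top"):
    p,d=optics.grab_frame(n); np.save(n+"_p.npy",p);np.save(n+"_d.npy",d)
    c=cloud(n,d); cv2.imwrite(f"pics/{n}1.png",cv2.resize(p[:,:,::-1],(768,576)))
    print(n,optics.camera_info(n))
    for l,z in [("collar",0),("shaft_top",.17),("notch",.125),("stop_button_top",.187),("start_button_top",.18),("cutter",0),("hex_key",0),("slicing_disc",0),("container",0)]:
        for k in nets.place_of(n,l)[:4]:
            a,b=map(int,k["pixel"]); print(l,round(k["score"],2),np.round(k["pixel"],1),"ray",ray(n,k["pixel"],z),"depth",c[min(a,383),min(b,511)])
print(r.sense())
E
```

```text
Traceback (most recent call last):
  File "h.py", line 8, in cloud
    return np.stack([(u-cx)*d/f,(v-cy)*d/f,d],-1)@R.T+o
           ~~~~~~~~~~~~~~~~~~~~~~~~~~~~~~~~~~~~~~~~~~^~
ValueError: operands could not be broadcast together with shapes (384,512) (3,)
```

Run:
```python
from plant import optics,r
for n in("scene","top"): print(optics.camera_info(n))
print(r.sense())
```

```text
{'vertical_fov': 52.99052618290548, 'cx': 261.2794708939135, 'cy': 196.03566684590277, 'origin': array([ 1.26093207, -0.22524514,  1.01347471]), 'rotation': array([-2.40590320e+00,  1.72421430e-03,  1.17107513e+00])}
{'vertical_fov': 49.13951353626462, 'cx': 257.2386850452644, 'cy': 190.77207613684115, 'origin': array([0.4191712 , 0.0689358 , 1.60639638]), 'rotation': array([-3.06247815,  0.00620736, -1.55557111])}
{'clock': 0.05, 'q': array([-1.43020224,  0.33387759,  0.03988321,  1.46624554, -0.01340374,
        1.34330528, -0.05850161]), 'joint_velocities': array([ 5.82736044e-04, -2.43809713e-04,  1.60242341e-03,  7.57824946e-05,
       -2.38341657e-04, -6.85070074e-04, -2.40031525e-04]), 'joint_efforts': array([ 3.58208992e-03, -6.58445692e+01,  1.34077493e+00, -4.05109048e+01,
       -5.99870179e-02,  4.16304858e-02,  8.77270122e-05]), 'tool_pos': array([0.15430002, 0.63094765, 0.22169353]), 'ee_rot': array([3.14148752e+00, 1.56615314e-03, 1.33097392e+00]), 'contact_force': array([-0.15407787, -0.24964646, -0.37402206]), 'moment': array([ 0.00610821, -0.01331465,  0.02037673]), 'width': 1.0002212492039064}
```

```bash
sed -i 's/^from plant/from scipy.spatial.transform import Rotation as Ro\nfrom plant/; s/np.array(i\["rotation"\])/Ro.from_euler("xyz",i["rotation"]).as_matrix()/' h.py
python3 - <<'E'
from h import *
np.set_printoptions(precision=4,suppress=True)
ims=[]
for n in("scene","top"):
    p,d=optics.grab_frame(n); np.save(n+"_p.npy",p);np.save(n+"_d.npy",d)
    c=cloud(n,d); cv2.imwrite(f"pics/{n}1.png",cv2.resize(p[:,:,::-1],(768,576)))
    for l,z in [("collar",0),("shaft_top",.17),("notch",.125),("stop_button_top",.187),("start_button_top",.18),("cutter",0),("hex_key",0),("slicing_disc",0),("container",0)]:
        for k in nets.place_of(n,l)[:4]:
            a,b=map(int,k["pixel"]); print(n,l,round(k["score"],2),np.round(k["pixel"],1),"ray",ray(n,k["pixel"],z),"depth",c[min(a,383),min(b,511)])
E
```

```text
scene collar 0.74 [233.1 138. ] ray [ 0.4083 -0.3042  0.    ] depth [ 0.4277 -0.3022  0.0236]
scene collar 0.7 [234.7 115.6] ray [ 0.3863 -0.3726  0.    ] depth [ 0.3957 -0.3718  0.015 ]
scene collar 0.44 [253.  132.2] ray [ 0.4789 -0.3357  0.    ] depth [ 0.4928 -0.3343  0.0183]
scene shaft_top 0.85 [205.4 261.1] ray [0.5905 0.0559 0.17  ] depth [ 1.2609 -0.2252  1.0135]
scene stop_button_top 0.46 [167.4 295.1] ray [0.5018 0.2078 0.187 ] depth [0.4971 0.21   0.1838]
scene start_button_top 0.42 [180.5 318.6] ray [0.5747 0.2515 0.18  ] depth [0.5606 0.2589 0.166 ]
scene cutter 0.77 [239.8 259. ] ray [0.5873 0.0495 0.    ] depth [0.6767 0.013  0.1383]
scene hex_key 0.51 [289.8 186.3] ray [ 0.6689 -0.2138  0.    ] depth [ 0.6648 -0.2139 -0.0022]
scene slicing_disc 0.71 [323.2 112.1] ray [ 0.6879 -0.4279  0.    ] depth [ 0.6986 -0.424   0.0202]
scene slicing_disc 0.17 [289.5 189.2] ray [ 0.6713 -0.2058  0.    ] depth [ 0.6698 -0.2059  0.0006]
scene container 0.6 [187.8 374.7] ray [0.5384 0.5234 0.    ] depth [0.5826 0.4733 0.0678]
top collar 0.61 [234.  377.5] ray [ 0.3884 -0.3786  0.   
[... 415 characters left out ...]
7.2] ray [0.5265 0.5053 0.125 ] depth [0.5304 0.51   0.1118]
top stop_button_top 0.53 [200.7 216.5] ray [0.4958 0.2169 0.187 ] depth [0.4981 0.2186 0.1874]
top start_button_top 0.43 [173.3 208.3] ray [0.5896 0.2478 0.18  ] depth [0.589  0.2472 0.1931]
top cutter 0.66 [182. 264.] ray [0.5806 0.0554 0.    ] depth [0.5694 0.0563 0.1109]
top cutter 0.2 [205.5 272.2] ray [0.4907 0.0228 0.    ] depth [0.4877 0.0266 0.1079]
top hex_key 0.44 [158.5 333.8] ray [ 0.6755 -0.2125  0.    ] depth [ 0.6768 -0.2087  0.0043]
top slicing_disc 0.74 [158.  389.1] ray [ 0.6805 -0.4253  0.    ] depth [ 0.6765 -0.4173  0.0247]
top container 0.68 [194.7 139. ] ray [0.5245 0.5347 0.    ] depth [0.52   0.5036 0.1078]
```

View pics/scene1.png

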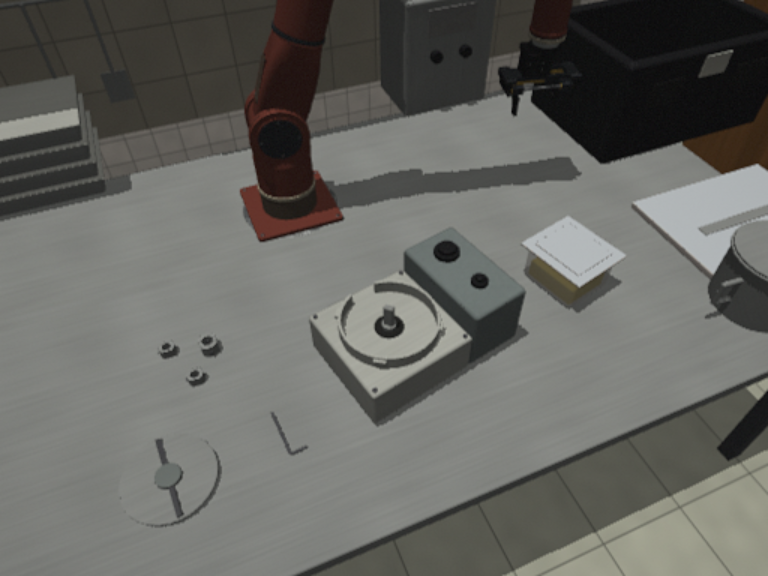

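View pics/top1.png

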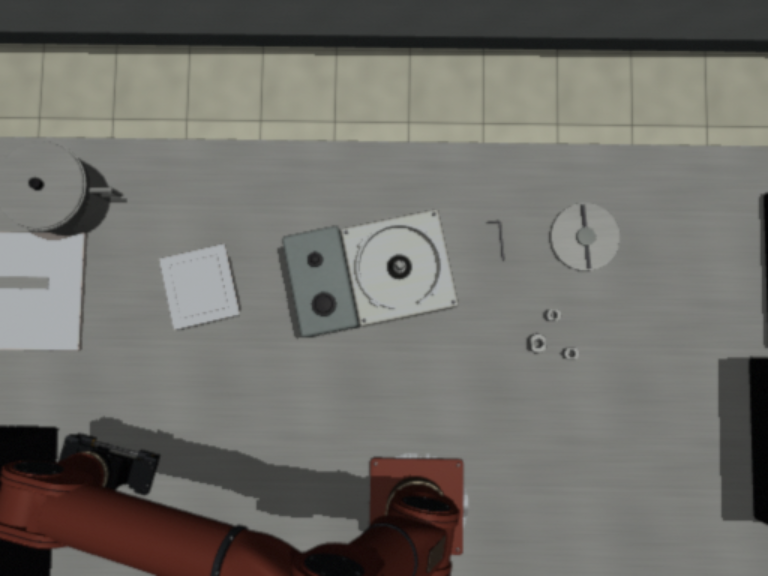

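Scene view: the cutter is in the middle, with stop button at about (447,250) and start button at (480,281). The shaft is at (389,318). Three collar-like rings stand at (208,344), (167,349) and (195,377); in the top view they are at (537,343), (570,353) and (552,315). The one at scene (208,344) / top (537,343) looks largest, so I'll measure all three and confirm with a crop.

Run:
```python
from h import *
np.set_printoptions(precision=4,suppress=True)
tiles=[]
for n,(a,b) in dict(scene=(243,130),top=(222,366)).items():
    p=np.load(n+"_p.npy");c=cloud(n,np.load(n+"_d.npy"));x,y,z=c[...,0],c[...,1],c[...,2]
    tiles.append(cv2.resize(p[a-25:a+25,b-33:b+33,::-1],None,fx=6,fy=6,interpolation=cv2.INTER_CUBIC))
    print(n,"table z",np.median(z[(abs(x-.5)<.05)&(abs(y+.15)<.03)]))
    print(" housing z",np.median(z[(abs(x-.57)<.02)&(abs(y-.19)<.02)]))
    for nm,q in dict(big=(.418,-.308),b=(.39,-.373),c=(.48,-.33)).items():
        m=(np.hypot(x-q[0],y-q[1])<.035)&(z>.006)&(z<.06)
        P=c[m];print(" ",nm,m.sum(),"zmax",P[:,2].max(),"mid",(P.min(0)+P.max(0))/2,"ext",np.ptp(P,0),"mean",P.mean(0))
    m=(np.hypot(x-.59,y-.048)<.02)&(z>.155)&(z<.185);print(" shaft top",m.sum(),c[m].mean(0) if m.any() else 0)
    rr=np.hypot(x-.59,y-.048);m=(rr>.08)&(rr<.115)&(z>.132)&(z<.15);P=c[m]
    A=np.c_[2*P[:,:2],np.ones(len(P))];s=np.linalg.lstsq(A,(P[:,:2]**2).sum(1),rcond=None)[0];print(" rim circle",m.sum(),s[:2],np.sqrt(s[2]+s[:2]@s[:2]))
    m=(z>.155)&(z<.175)&(abs(x-.55)<.2)&(abs(y-.2)<.14)&(rr>.08);R=cv2.minAreaRect(c[m][:,:2].astype(np.float32)*1000);print(" housing",R)
    m=(z>.102)&(z<.118)&(rr<.19);R=cv2.minAreaRect(c[m][:,:2].astype(np.float32)*1000);print(" deck",R)
    m=(np.hypot(x-.497,y-.216)<.03)&(z>.18);print(" stop top",m.sum(),c[m].mean(0))
h=300;cv2.imwrite("pics/crop1.png",np.hstack(tiles))
```

```text
scene table z -0.0016848638700504015
 housing z 0.16121588001008746
  big 150 zmax 0.03191083993367816 mid [ 0.4098 -0.2978  0.019 ] ext [0.0468 0.0365 0.0259] mean [ 0.4126 -0.2976  0.0218]
  b 97 zmax 0.024785658392502352 mid [ 0.3847 -0.3836  0.0155] ext [0.0314 0.0377 0.0186] mean [ 0.3867 -0.3823  0.0169]
  c 105 zmax 0.025362207034002604 mid [ 0.4799 -0.3395  0.0157] ext [0.0302 0.037  0.0193] mean [ 0.4817 -0.3385  0.0168]
 shaft top 41 [0.589  0.0498 0.1647]
 rim circle 514 [0.5862 0.0511] 0.09875137972793485
 housing ((546.219482421875, 233.73631286621094), (242.04505920410156, 136.564697265625), 12.241121292114258)
 deck ((583.058349609375, 64.18653106689453), (241.341796875, 267.56561279296875), 12.70285415649414)
 stop top 93 [0.4931 0.2212 0.1848]
top table z 0.0006405684578466575
 housing z 0.1655910151469504
  big 109 zmax 0.039882547377989574 mid [ 0.4177 -0.3071  0.0229] ext [0.0677 0.0606 0.0339] mean [ 0.411  -0.3004  0.025 ]
  b 69 zmax 0.03276124581566964 mid [ 0.3903 -0.3724  0.0194] ext [0.0641 0.0568 0.0267] mean [ 0.3879 -0.38    0.0182]
  c 66 zmax 0.03208774820503835 mid [ 0.4805 -0.3282  0.0191] ext [0.0571 0.0569 0.026 ] mean [ 0.4811 -0.3384  0.0188]
 shaft top 26 [0.585  0.049  0.1697]
 rim circle 349 [0.5857 0.0495] 0.09878278165895543
 housing ((544.9039306640625, 232.72181701660156), (239.6553497314453, 135.1966094970703), 12.561517715454102)
 deck ((585.9984741210938, 50.455604553222656), (240.0939178466797, 242.16854858398438), 12.565770149230957)
 stop top 120 [0.4913 0.2199 0.1866]
```

View pics/crop1.png

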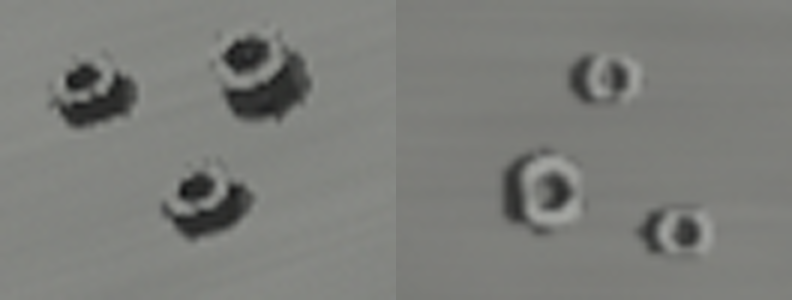

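The crop confirms it: the largest ring is at scene px (237,141) / top px (229,358). It's about 44 mm wide and 30 mm tall, while the other two are about 30–37 mm wide and 23 mm tall. Its flats appear to face roughly world ±y. The cutter is at (0.586, 0.050), yaw 0.218. The stop button comes first.

```bash
cat >> h.py <<'E'
np.set_printoptions(precision=4,suppress=True)
def go(p,yaw=None):
    s=r.sense(); Rm=Ro.from_euler("xyz",s["ee_rot"]).as_matrix(); d=1000*Rm.T@(np.array(p)-s["tool_pos"])
    sp=0
    if yaw is not None: sp=-((yaw-s["ee_rot"][2]+np.pi/2)%np.pi-np.pi/2)
    print("t",s["clock"],"tcp",s["tool_pos"],"rpy",s["ee_rot"],"F",s["contact_force"],"M",s["moment"],"w",s["width"]*87,"q7",s["q"][6])
    print("shift",d.round(1),"spin",round(sp,3),"rows>=",max(np.linalg.norm(d)/50,abs(sp)/.15))
E
python3 - <<'E'
from h import *
go((.493,.2215,.215),.218)
n="top";p=np.load(n+"_p.npy")
for n,q in (("top",(228.5,357.8)),("scene",(230.5,139))):
    p=np.load(n+"_p.npy");c=cloud(n,np.load(n+"_d.npy"));g=p.mean(-1);f,cx,cy,o,R=cam(n)
    a,b=int(q[0]),int(q[1]);U=8
    crop=cv2.resize(g[a-9:a+10,b-9:b+10].astype(np.float32),None,fx=U,fy=U,interpolation=cv2.INTER_CUBIC)
    v,u=np.mgrid[:19*U,:19*U];v=(v+.5)/U-.5+a-9;u=(u+.5)/U-.5+b-9
    w=np.stack([(u-cx)/f,(v-cy)/f,np.ones_like(u)],-1)@R.T;P=o+w*((.03-o[2])/w[...,2])[...,None]
    tb=np.median(crop[:U*3]);print(n,"bg",tb,crop.max())
    m=(crop>tb+(crop.max()-tb)*.35).astype(np.uint8)
    k,L,S,C=cv2.connectedComponentsWithStats(m);i=1+S[1:,4].argmax()
    cn=max(cv2.findContours((L==i).astype(np.uint8),0,1)[0],key=len)[:,0]
    Q=P[cn[:,1],cn[:,0],:2]; h=cv2.convexHull((Q*1000).astype(np.float32))[:,0]
    (x0,y0),_=cv2.minEnclosingCircle(h);print(" centre",x0,y0)
    for t in range(0,180,15):
        e=np.array([np.cos(np.radians(t)),np.sin(np.radians(t))]);s=h@e;print("  ",t,round(float(np.ptp(s)),1),round(float(s.max()+s.min())/2,1),end=";")
    print()
E
```

```text
t 1.05 tcp [0.1544 0.6314 0.2225] rpy [3.1416 0.0001 1.331 ] F [-0.4172 -0.0186 -0.1054] M [-0.0057  0.0103  0.0054] w 86.8503882880861 q7 -0.058487559545640756
shift [-317.7  426.3    7.6] spin 1.113 rows>= 10.634136413481986
top bg 122.76065 163.95029
 centre 417.5164794921875 -300.26043701171875
   0 18.5 420.8;   15 21.4 327.5;   30 25.0 212.1;   45 28.7 83.1;   60 31.5 -51.3;   75 33.5 -181.9;   90 33.6 -300.3;   105 33.5 -398.1;   120 31.6 -468.6;   135 28.7 -507.1;   150 25.8 -512.0;   165 22.9 -482.8;
scene bg 133.38666 146.36758
 centre 394.54571533203125 -306.0133056640625
   0 14.2 394.7;   15 10.9 301.6;   30 7.5 187.5;   45 10.5 61.7;   60 14.7 -68.3;   75 18.1 -193.8;   90 21.0 -306.2;   105 22.7 -397.8;   120 23.2 -462.3;   135 22.4 -495.4;   150 20.3 -494.9;   165 17.5 -460.6;
```

>>> {"method": "step_arm", "body": {
  "xyz": [
    [-27, 36, 0.5],
    [-53, 71, 1],
    [-79, 107, 2],
    [-106, 142, 2.5],
    [-132, 178, 3],
    [-159, 213, 4],
    [-185, 249, 4.5],
    [-212, 284, 5],
    [-238, 320, 6],
    [-265, 355, 6.5],
    [-291, 391, 7],
    [-305, 410, 7.5],
    [-318, 426, 7.5],
    [-318, 426, 7.5],
    [-318, 426, 7.5]
  ],
  "spin": [0.09, 0.18, 0.27, 0.36, 0.45, 0.55, 0.64, 0.73, 0.82, 0.91, 1.0, 1.06, 1.113, 1.113, 1.113],
  "jaw": 0,
  "grip_force": 20
}}

```text
clock: 2.55
tool_pos: [0.4922, 0.2222, 0.2149]
ee_rot: [-3.141, 0.001, 0.219]
contact_force: [-0.5, 1.1, 0.1]
width: 0.005
```

Run:
```python
from h import *
go((.493,.2215,.187),.218)
```

```text
t 2.55 tcp [0.4922 0.2222 0.2149] rpy [-3.1412  0.0005  0.2193] F [-0.4957  1.1054  0.1104] M [-0.0492  0.0721  0.0425] w 0.41284224731513164 q7 -0.2342601622872031
shift [ 0.7  0.9 27.9] spin 0.001 rows>= 0.559078261084277
```

>>> {"method": "step_arm", "body": {
  "xyz": [
    [0, 0, 15],
    [0, 0, 24],
    [0, 0, 27],
    [0, 0, 29],
    [0, 0, 31],
    [0, 0, 32],
    [0, 0, 33],
    [0, 0, 33.5],
    [0, 0, 33.5]
  ],
  "spin": [0, 0, 0, 0, 0, 0, 0, 0, 0]
}}

```text
clock: 3.45
tool_pos: [0.4923, 0.2227, 0.1818]
ee_rot: [-3.141, -0.0, 0.22]
contact_force: [-1.4, 3.6, 4.6]
width: 0.008
```

>>> {"method": "step_arm", "body": {
  "xyz": [
    [0, 0, 0.5],
    [0, 0, 1],
    [0, 0, 1.5],
    [0, 0, 2],
    [0, 0, 2.5],
    [0, 0, 2.5],
    [0, 0, 2.5]
  ],
  "spin": [0, 0, 0, 0, 0, 0, 0]
}}

```text
clock: 4.15
tool_pos: [0.4924, 0.2228, 0.1812]
ee_rot: [-3.139, -0.001, 0.219]
contact_force: [-9.4, -2.3, 20.9]
width: 0.006
```

The button is bottomed: z stopped at 0.181, 6 mm below the top, at 21 N. I'll let it up and move over the shaft with the jaws open.

>>> {"method": "step_arm", "body": {
  "xyz": [
    [0, 0, -3],
    [0, 0, -8],
    [0, 0, -15],
    [0, 0, -40],
    [0, 0, -60],
    [0, 0, -60]
  ],
  "spin": [0, 0, 0, 0, 0, 0]
}}

```text
clock: 4.75
tool_pos: [0.4939, 0.2226, 0.2438]
ee_rot: [-3.138, -0.005, 0.219]
contact_force: [1.0, 0.3, 0.7]
width: 0.002
```

Run:
```python
from h import *
n="top";p,d=optics.grab_frame(n);c=cloud(n,d);print(nets.place_of(n,"stop_button_top")[:1])
go((.586,.0503,.22),.218)
# collar: bright top face in the first top picture
p=np.load("top_p.npy");f,cx,cy,o,R=cam("top");a,b=228,358
crop=cv2.resize(p[a-13:a+14,b-13:b+14,::-1],None,fx=20,fy=20,interpolation=cv2.INTER_CUBIC)
q=np.load("scene_p.npy");crop2=cv2.resize(q[233-13:233+14,139-13:139+14,::-1],None,fx=20,fy=20,interpolation=cv2.INTER_CUBIC)
t=np.hstack([crop,crop2]);t=cv2.convertScaleAbs(t,alpha=1.6,beta=-60);cv2.imwrite("pics/crop2.png",cv2.resize(t,(800,400)))
```

```text
[]
t 4.85 tcp [0.4926 0.2223 0.2411] rpy [-3.1396 -0.001   0.2191] F [ 0.8136  0.2023 -0.2877] M [-0.0868  0.0264  0.0026] w 0.633781661715722 q7 -0.2407554718453243
shift [ 53.8 188.2  20.8] spin 0.001 rows>= 3.9369525096453613
```

View pics/crop2.png

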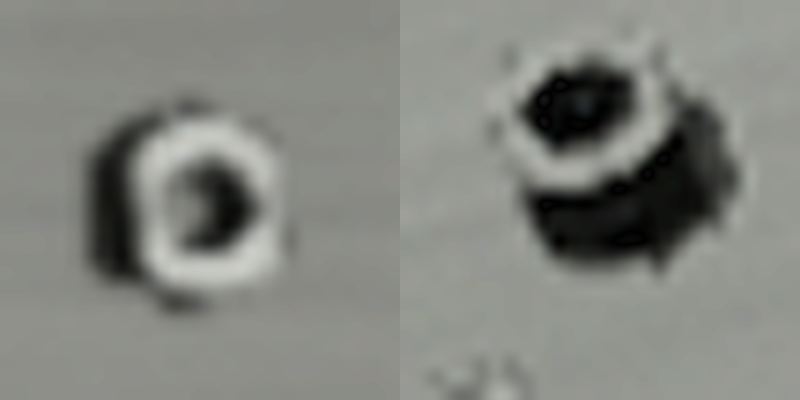

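Top crop: the collar's bright face is centred at (207,203), flats left and right (world ±y). Screw nubs at (190,100) and (185,303) put the collar's x near world x. Next I'll go over the shaft and feel it.

>>> {"method": "step_arm", "body": {
  "xyz": [
    [13, 47, 5],
    [26, 94, 10],
    [40, 141, 15],
    [54, 188, 20],
    [54, 188, 20],
    [54, 188, 45],
    [54, 188, 70],
    [54, 188, 95],
    [54, 188, 108],
    [54, 188, 113],
    [54, 188, 113]
  ],
  "spin": [0, 0, 0, 0, 0, 0, 0, 0, 0, 0, 0],
  "jaw": 87
}}

```text
clock: 5.95
tool_pos: [0.5859, 0.0507, 0.1274]
ee_rot: [-3.14, 0.0, 0.219]
contact_force: [0.6, -0.3, 0.3]
width: 0.919
```

>>> {"method": "step_arm", "body": {
  "xyz": [
    [0, 0, 0],
    [0, 0, 0],
    [0, 0, 0],
    [0, 0, 0],
    [0, 0, 0],
    [0, 0, 0],
    [0, 0, 0],
    [0, 0, 0],
    [0, 0, 0],
    [0, 0, 0]
  ],
  "spin": [0, 0, 0, 0, 0, 0, 0, 0, 0, 0],
  "jaw": 0,
  "grip_force": 5
}}

```text
clock: 6.95
tool_pos: [0.584, 0.0502, 0.127]
ee_rot: [-3.139, 0.004, 0.219]
contact_force: [-10.5, -0.5, 7.4]
width: 0.253
```

Run:
```python
from h import *
go((.586,.0503,.128),.218)
for px,n in (((228.2,358.5),"top"),((226.9,138.3),"scene")): print(n,ray(n,px,.03))
```

```text
t 6.95 tcp [0.584  0.0502 0.127 ] rpy [-3.1393  0.0044  0.2186] F [-10.5161  -0.4576   7.4286] M [-0.3865  2.2302  0.0351] w 21.994667554331098 q7 0.22506070120797586
shift [ 2.   0.3 -1. ] spin 0.001 rows>= 0.04426071890683225
top [ 0.4094 -0.2996  0.03  ]
scene [ 0.4091 -0.2962  0.03  ]
```

>>> {"method": "step_arm", "body": {
  "xyz": [
    [0, 0, 0],
    [0, 0, 0],
    [0, 0, 0],
    [0, 0, 0],
    [0, 0, 0],
    [0, 0, 0],
    [0, 0, 0],
    [0, 0, 0],
    [0, 0, 0],
    [0, 0, 0],
    [0, 0, 0],
    [0, 0, 0],
    [0, 0, 0],
    [0, 0, 0],
    [0, 0, 0],
    [0, 0, 0]
  ],
  "spin": [0, 0, 0, 0.13, 0.26, 0.4, 0.54, 0.68, 0.82, 0.96, 1.1, 1.24, 1.38, 1.52, 1.57, 1.57],
  "jaw": 45
}}

```text
clock: 8.55
tool_pos: [0.5842, 0.0503, 0.1271]
ee_rot: [3.137, 0.002, -1.352]
contact_force: [-0.4, 0.6, -0.5]
width: 0.517
```

>>> {"method": "step_arm", "body": {
  "xyz": [
    [0, 0, 0],
    [0, 0, 0],
    [0, 0, 0],
    [0, 0, 0],
    [0, 0, 0],
    [0, 0, 0]
  ],
  "spin": [0, 0, 0, 0, 0, 0],
  "jaw": 0,
  "grip_force": 5
}}

```text
clock: 9.15
tool_pos: [0.5839, 0.0517, 0.127]
ee_rot: [3.137, 0.004, -1.35]
contact_force: [-2.9, 4.5, 1.6]
width: 0.231
```

Run:
```python
from h import *
go((.586,.0503,.128),-1.353)
```

```text
t 9.15 tcp [0.5839 0.0517 0.127 ] rpy [ 3.1372  0.0036 -1.3504] F [-2.9263  4.5264  1.5865] M [1.0117 0.5921 0.0613] w 20.054605693927456 q7 -1.230099158563852
shift [ 1.8 -1.7 -1. ] spin 0.003 rows>= 0.05383547088131066
```

>>> {"method": "step_arm", "body": {
  "xyz": [
    [-0.5, 0.5, 0],
    [-0.5, 0.5, 0],
    [-0.5, 0.5, 0],
    [-0.5, 0.5, 0],
    [-0.5, 0.5, 0],
    [-0.5, 0.5, 0],
    [-0.5, 0.5, 0],
    [-0.5, 0.5, 0]
  ],
  "spin": [0, 0, 0, -0.12, -0.24, -0.36, -0.457, -0.457],
  "jaw": 45
}}

```text
clock: 9.95
tool_pos: [0.5834, 0.0516, 0.1271]
ee_rot: [3.139, 0.005, -0.892]
contact_force: [-0.4, -0.7, -0.2]
width: 0.516
```

>>> {"method": "step_arm", "body": {
  "xyz": [
    [0, 0, 0],
    [0, 0, 0],
    [0, 0, 0],
    [0, 0, 0],
    [0, 0, 0],
    [0, 0, 0],
    [0, 0, 0]
  ],
  "spin": [0, 0, 0, 0, 0, 0, 0],
  "jaw": 0,
  "grip_force": 5
}}

```text
clock: 10.65
tool_pos: [0.5834, 0.0518, 0.1271]
ee_rot: [3.139, 0.005, -0.892]
contact_force: [-0.4, 0.4, 0.1]
width: 0.166
```

Run:
```python
from h import *
go((.586,.0503,.128),-.893)
```

```text
t 10.65 tcp [0.5834 0.0518 0.1271] rpy [ 3.1393  0.0051 -0.8922] F [-0.3872  0.4424  0.1236] M [-0.0614  0.1718  0.0559] w 14.473673404110972 q7 -0.8147913598661745
shift [ 2.8 -1.1 -0.9] spin 0.001 rows>= 0.06266148271439545
```

>>> {"method": "step_arm", "body": {
  "xyz": [
    [0, 0, 0],
    [0, 0, 0],
    [0, 0, 0],
    [0, 0, 0],
    [0, 0, 0],
    [0, 0, 0],
    [0, 0, 0],
    [0, 0, 0],
    [0, 0, 0],
    [0, 0, 0],
    [0, 0, 0],
    [0, 0, 0],
    [0, 0, 0],
    [0, 0, 0],
    [0, 0, 0],
    [0, 0, 0],
    [0, 0, 0],
    [0, 0, 0]
  ],
  "spin": [0, 0, 0, -0.08, -0.16, -0.24, -0.32, -0.4, -0.48, -0.56, -0.64, -0.72, -0.8, -0.88, -0.96, -1.04, -1.11, -1.11],
  "jaw": 0,
  "grip_force": 50
}}

```text
clock: 12.45
tool_pos: [0.5834, 0.0518, 0.1271]
ee_rot: [-3.138, 0.004, 0.219]
contact_force: [-0.7, 1.1, -1.1]
width: 0.155
```

Run:
```python
from h import *
go((.5834,.0518,.128),.218)
```

```text
t 12.45 tcp [0.5834 0.0518 0.1271] rpy [-3.1379  0.0043  0.2188] F [-0.6712  1.1363 -1.0939] M [-0.2304 -0.3437  0.0911] w 13.460797659307111 q7 0.2215991949429303
shift [ 0.  -0.  -0.9] spin 0.001 rows>= 0.018961195899487276
```

>>> {"method": "step_arm", "body": {
  "xyz": [
    [0, 0, 0],
    [0, 0, 0],
    [0, 0, 0],
    [0, 0, -20],
    [0, 0, -50],
    [0, 0, -90],
    [0, 0, -120],
    [0, 0, -120]
  ],
  "spin": [0, 0, 0, 0, 0, 0, 0, 0],
  "jaw": 65,
  "grip_force": 20
}}

```text
clock: 13.25
tool_pos: [0.586, 0.0513, 0.2516]
ee_rot: [-3.137, -0.003, 0.218]
contact_force: [1.0, 0.2, 0.1]
width: 0.725
```

Run:
```python
from h import *
go((.408,-.298,.1),-np.pi/2)
print("turned by",r.sense()["width"])
```

```text
t 13.25 tcp [0.586  0.0513 0.2516] rpy [-3.1375 -0.0026  0.2177] F [1.0002 0.2088 0.0954] M [-0.1174  0.0233 -0.0632] w 63.073071052360554 q7 0.17045430223240535
shift [-249.7  303.2  149.7] spin -1.353 rows>= 9.020571608224586
turned by 0.7249778281880523
```

>>> {"method": "step_arm", "body": {
  "xyz": [
    [-20, 24, 0],
    [-42, 51, 0],
    [-64, 78, 0],
    [-86, 105, 0],
    [-108, 132, 0],
    [-130, 158, 0],
    [-152, 185, 0],
    [-174, 212, 0],
    [-196, 239, 0],
    [-218, 265, 0],
    [-235, 286, 30],
    [-250, 303, 60],
    [-250, 303, 100],
    [-250, 303, 140],
    [-250, 303, 150],
    [-250, 303, 150],
    [-250, 303, 150]
  ],
  "spin": [0.12, 0.25, 0.38, 0.51, 0.64, 0.77, 0.9, 1.03, 1.16, 1.29, 1.42, 1.55, 1.68, 1.789, 1.789, 1.789, 1.789]
}}

```text
clock: 14.95
tool_pos: [0.4083, -0.2984, 0.1011]
ee_rot: [-3.139, 0.004, -1.569]
contact_force: [0.4, -0.5, 0.8]
width: 0.745
```

Run:
```python
from h import *
n="top";p,d=optics.grab_frame(n)
q,_=optics.grab_frame("scene");a,b=228,140
t=np.hstack([cv2.resize(x[a-33:a+34,b-40:b+40,::-1],(400,335),interpolation=cv2.INTER_CUBIC) for x,a,b in ((p,228,358),(q,225,140))])
cv2.imwrite("pics/crop3.png",t)
go((.408,-.298,.004),-np.pi/2)
```

```text
t 15.05 tcp [ 0.4089 -0.2984  0.1015] rpy [-3.1372  0.0039 -1.5694] F [-0.6238  0.5007 -0.1266] M [-0.0672  0.1552  0.0281] w 65.08676689251654 q7 -0.8136983550237114
shift [ 0.   1.3 97.5] spin 0.001 rows>= 1.9492916569389775
```

View pics/crop3.png

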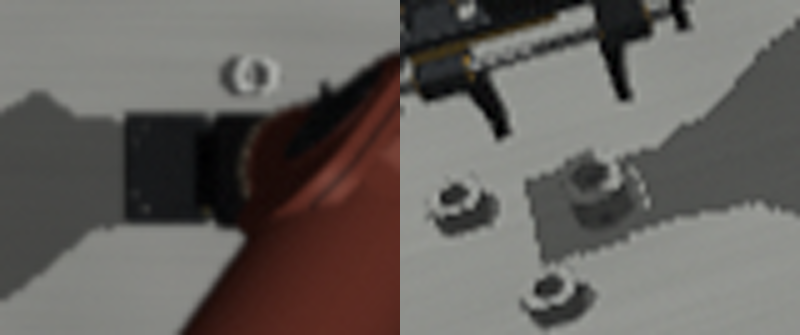

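Scene crop: the jaws straddle the large collar at (605,190), and the smaller rings at (462,205) and (555,290) are clear of them. Descending.

>>> {"method": "step_arm", "body": {
  "xyz": [
    [0, 0.5, 25],
    [0, 1, 50],
    [0, 1, 70],
    [0, 1, 85],
    [0, 1, 93],
    [0, 1, 96.5],
    [0, 1, 97.5],
    [0, 1, 97.5]
  ],
  "spin": [0, 0, 0, 0, 0, 0, 0, 0]
}}

```text
clock: 15.85
tool_pos: [0.4089, -0.2982, 0.0047]
ee_rot: [-3.136, 0.004, -1.569]
contact_force: [0.2, -0.5, -0.6]
width: 0.743
```

>>> {"method": "step_arm", "body": {
  "xyz": [
    [0, 0, 0],
    [0, 0, 0],
    [0, 0, 0],
    [0, 0, 0],
    [0, 0, 0],
    [0, 0, 0],
    [0, 0, 0],
    [0, 0, 0],
    [0, 0, 0]
  ],
  "spin": [0, 0, 0, 0, 0, 0, 0, 0, 0],
  "jaw": 0,
  "grip_force": 10
}}

```text
clock: 16.75
tool_pos: [0.409, -0.2982, 0.0048]
ee_rot: [-3.136, 0.004, -1.569]
contact_force: [-0.8, 0.5, 2.3]
width: 0.416
```

Run:
```python
from h import *
go((.408,-.298,.004),-np.pi/2)
```

```text
t 16.75 tcp [ 0.409  -0.2982  0.0048] rpy [-3.1358  0.0037 -1.5691] F [-0.8453  0.4983  2.2816] M [0.1311 0.2715 0.008 ] w 36.221626459033665 q7 -0.6561784071904226
shift [-0.2  1.   0.8] spin 0.002 rows>= 0.025171452231497436
```

Width is 36 mm, so the jaws are on the flats. To centre the collar along its screw axis I'll close lightly over the screws at 90°, then regrip the flats.

>>> {"method": "step_arm", "body": {
  "xyz": [
    [0, 0, 0],
    [0, 0, 0],
    [0, 0, 0],
    [0, 0, 0],
    [0, 0, 0],
    [0, 0, 0],
    [0, 0, 0],
    [0, 0, 0],
    [0, 0, 0],
    [0, 0, 0],
    [0, 0, 0],
    [0, 0, 0],
    [0, 0, 0],
    [0, 0, 0],
    [0, 0, 0],
    [0, 0, 0],
    [0, 0, 0],
    [0, 0, 0]
  ],
  "spin": [0, 0, 0, 0, -0.13, -0.26, -0.39, -0.52, -0.65, -0.78, -0.91, -1.04, -1.17, -1.3, -1.43, -1.571, -1.571, -1.571],
  "jaw": 66
}}

```text
clock: 18.55
tool_pos: [0.4089, -0.2983, 0.0047]
ee_rot: [-3.138, -0.006, -0.003]
contact_force: [-1.2, 0.4, 0.3]
width: 0.757
```

>>> {"method": "step_arm", "body": {
  "xyz": [
    [0, 0, 0],
    [0, 0, 0],
    [0, 0, 0],
    [0, 0, 0],
    [0, 0, 0],
    [0, 0, 0],
    [0, 0, 0]
  ],
  "spin": [0, 0, 0, 0, 0, 0, 0],
  "jaw": 0,
  "grip_force": 5
}}

```text
clock: 19.25
tool_pos: [0.4088, -0.2983, 0.0047]
ee_rot: [-3.138, -0.006, -0.003]
contact_force: [-0.1, -0.6, -0.8]
width: 0.592
```

Run:
```python
from h import *
go((.409,-.298,.004),0)
```

```text
t 19.25 tcp [ 0.4088 -0.2983  0.0047] rpy [-3.1377 -0.0056 -0.0026] F [-0.0791 -0.5949 -0.8058] M [-0.1242  0.2256 -0.0236] w 51.47902322193666 q7 0.7427028640374089
shift [ 0.2 -0.3  0.7] spin -0.003 rows>= 0.017649677424021647
```

>>> {"method": "step_arm", "body": {
  "xyz": [
    [0, 0, 0],
    [0, 0, 0],
    [0, 0, 0],
    [0, 0, 0],
    [0, 0, 0],
    [0, 0, 0],
    [0, 0, 0],
    [0, 0, 0],
    [0, 0, 0],
    [0, 0, 0],
    [0, 0, 0],
    [0, 0, 0],
    [0, 0, 0],
    [0, 0, 0],
    [0, 0, 0],
    [0, 0, 0],
    [0, 0, 0],
    [0, 0, 0]
  ],
  "spin": [0, 0, 0, 0, 0.13, 0.26, 0.39, 0.52, 0.65, 0.78, 0.91, 1.04, 1.17, 1.3, 1.43, 1.57, 1.57, 1.57],
  "jaw": 66
}}

```text
clock: 21.05
tool_pos: [0.4088, -0.2982, 0.0047]
ee_rot: [-3.136, 0.004, -1.568]
contact_force: [0.3, -0.2, 1.1]
width: 0.755
```

>>> {"method": "step_arm", "body": {
  "xyz": [
    [0, 0, 0],
    [0, 0, 0],
    [0, 0, 0],
    [0, 0, 0],
    [0, 0, 0],
    [0, 0, 0],
    [0, 0, 0],
    [0, 0, 0]
  ],
  "spin": [0, 0, 0, 0, 0, 0, 0, 0],
  "jaw": 0,
  "grip_force": 30
}}

```text
clock: 21.85
tool_pos: [0.4088, -0.2982, 0.0047]
ee_rot: [-3.136, 0.004, -1.568]
contact_force: [0.3, 0.1, -0.2]
width: 0.419
```

>>> {"method": "step_arm", "body": {
  "xyz": [
    [0, 0, -5],
    [0, 0, -20],
    [0, 0, -60],
    [0, 0, -110],
    [0, 0, -160],
    [0, 0, -205],
    [0, 0, -235],
    [0, 0, -235],
    [0, 0, -235]
  ],
  "spin": [0, 0, 0, 0, 0, 0, 0, 0, 0]
}}

```text
clock: 22.75
tool_pos: [0.4075, -0.2991, 0.2401]
ee_rot: [-3.134, 0.004, -1.568]
contact_force: [0.5, -0.8, -3.0]
width: 0.421
```

Run:
```python
from h import *
go((.5834,.0518,.24),.218-np.pi/2)
```

```text
t 22.75 tcp [ 0.4075 -0.2991  0.2401] rpy [-3.1345  0.0045 -1.5684] F [ 0.5391 -0.8333 -3.0319] M [-0.0891  0.1429 -0.0067] w 36.63894796931179 q7 -1.0087558057948405
shift [-350.5 -176.8    2.9] spin -0.216 rows>= 7.851271943116602
```

>>> {"method": "step_arm", "body": {
  "xyz": [
    [-20, -10, 0],
    [-50, -25, 0],
    [-85, -43, 0],
    [-120, -60, 0],
    [-155, -78, 1],
    [-190, -96, 1],
    [-225, -113, 2],
    [-260, -131, 2],
    [-295, -149, 2],
    [-325, -164, 3],
    [-340, -172, 3],
    [-350.5, -177, 3],
    [-350.5, -177, 3],
    [-350.5, -177, 3],
    [-350.5, -177, 3]
  ],
  "spin": [0, -0.02, -0.04, -0.06, -0.08, -0.1, -0.12, -0.14, -0.16, -0.18, -0.2, -0.216, -0.216, -0.216, -0.216]
}}

```text
clock: 24.25
tool_pos: [0.5832, 0.0498, 0.24]
ee_rot: [-3.134, 0.003, -1.355]
contact_force: [0.7, -0.3, -1.7]
width: 0.419
```

Run:
```python
from h import *
go((.5834,.0518,.185),.218-np.pi/2)
```

```text
t 24.25 tcp [0.5832 0.0498 0.24  ] rpy [-3.1338  0.0028 -1.3552] F [ 0.6579 -0.2882 -1.7178] M [0.0193 0.1575 0.0481] w 36.46006612504567 q7 -1.3803327028635641
shift [-1.7 -0.1 55. ] spin -0.002 rows>= 1.1013467677099311
```

>>> {"method": "step_arm", "body": {
  "xyz": [
    [-1.7, 0, 20],
    [-1.7, 0, 40],
    [-1.7, 0, 52],
    [-1.7, 0, 57],
    [-1.7, 0, 60],
    [-1.7, 0, 60]
  ],
  "spin": [-0.002, -0.002, -0.002, -0.002, -0.002, -0.002]
}}

```text
clock: 24.85
tool_pos: [0.5835, 0.0515, 0.1804]
ee_rot: [-3.133, 0.003, -1.354]
contact_force: [-0.3, 0.3, -2.1]
width: 0.417
```

Run:
```python
from h import *
go((.5834,.0518,.172),.218-np.pi/2)
```

```text
t 24.85 tcp [0.5835 0.0515 0.1804] rpy [-3.1332  0.0027 -1.3535] F [-0.2638  0.3193 -2.1   ] M [-0.0714  0.2014  0.0235] w 36.31558813152242 q7 -1.3540484095358
shift [-0.3  0.1  8.4] spin -0.001 rows>= 0.1688300440606471
```

>>> {"method": "step_arm", "body": {
  "xyz": [
    [-0.3, 0, 3],
    [-0.3, 0, 5],
    [-0.3, 0, 6],
    [-0.3, 0, 7],
    [-0.3, 0, 8],
    [-0.3, 0, 9],
    [-0.3, 0, 10],
    [-0.3, 0, 11],
    [-0.3, 0, 12],
    [-0.3, 0, 12]
  ],
  "spin": [0, 0, 0, 0, 0, 0, 0, 0, 0, 0]
}}

```text
clock: 25.85
tool_pos: [0.5835, 0.0519, 0.1683]
ee_rot: [-3.134, 0.003, -1.354]
contact_force: [-0.1, 1.1, -2.3]
width: 0.418
```

Bore has entered freely. Now past the screws.

>>> {"method": "step_arm", "body": {
  "xyz": [
    [0, 0, 2],
    [0, 0, 3],
    [0, 0, 4],
    [0, 0, 5],
    [0, 0, 6],
    [0, 0, 7],
    [0, 0, 8],
    [0, 0, 9],
    [0, 0, 10],
    [0, 0, 11],
    [0, 0, 12],
    [0, 0, 12]
  ],
  "spin": [0, 0, 0, 0, 0, 0, 0, 0, 0, 0, 0, 0]
}}

```text
clock: 27.05
tool_pos: [0.5835, 0.0519, 0.1561]
ee_rot: [-3.134, 0.003, -1.353]
contact_force: [-0.1, -0.1, -2.5]
width: 0.415
```

>>> {"method": "step_arm", "body": {
  "xyz": [
    [0, 0, 3],
    [0, 0, 6],
    [0, 0, 9],
    [0, 0, 12],
    [0, 0, 15],
    [0, 0, 18],
    [0, 0, 20],
    [0, 0, 22],
    [0, 0, 24],
    [0, 0, 25],
    [0, 0, 26],
    [0, 0, 27],
    [0, 0, 28],
    [0, 0, 28]
  ],
  "spin": [0, 0, 0, 0, 0, 0, 0, 0, 0, 0, 0, 0, 0, 0]
}}

```text
clock: 28.45
tool_pos: [0.5836, 0.052, 0.128]
ee_rot: [-3.134, 0.003, -1.354]
contact_force: [0.4, 0.3, -2.2]
width: 0.42
```

>>> {"method": "step_arm", "body": {
  "xyz": [
    [0, 0, 0.5],
    [0, 0, 1],
    [0, 0, 1.5],
    [0, 0, 2],
    [0, 0, 2.5],
    [0, 0, 2.5],
    [0, 0, 2.5]
  ],
  "spin": [0, 0, 0, 0, 0, 0, 0]
}}

```text
clock: 29.15
tool_pos: [0.5837, 0.0521, 0.1266]
ee_rot: [-3.133, 0.003, -1.354]
contact_force: [-5.1, -0.5, 10.0]
width: 0.417
```

Run:
```python
from h import *
go((.5834,.0518,.1267),.218-np.pi/2)
```

```text
t 29.15 tcp [0.5837 0.0521 0.1266] rpy [-3.1335  0.0034 -1.3537] F [-5.0757 -0.4627 10.0454] M [-0.1404  1.3343  0.0248] w 36.28141559162964 q7 -1.3211027415280874
shift [ 0.2  0.4 -0.1] spin -0.001 rows>= 0.00859720918845449
```

>>> {"method": "step_arm", "body": {
  "xyz": [
    [0, 0, 0.7],
    [0, 0, 0.7],
    [0, 0, 0.7],
    [0, 0, 0.7]
  ],
  "spin": [-0.001, -0.001, -0.001, -0.001]
}}

```text
clock: 29.55
tool_pos: [0.5839, 0.0521, 0.1266]
ee_rot: [-3.133, 0.004, -1.353]
contact_force: [-3.5, -0.5, 6.7]
width: 0.417
```

Run:
```python
from h import *
q,d=optics.grab_frame("scene");c=cloud("scene",d)
m=(np.hypot(c[...,0]-.493,c[...,1]-.2212)<.03)&(c[...,2]>.18);print("stop top z",m.sum(),c[m].mean(0) if m.any() else 0)
q0=np.load("scene_p.npy");diff=np.abs(q.astype(int)-q0).max(-1)
for nm,(a,b) in dict(hex=(289,189),disc=(316,112),cont=(170,380)).items(): print(nm,"changed px",(diff[a-18:a+18,b-18:b+18]>40).sum())
cv2.imwrite("pics/end.png",cv2.resize(q[130:290,150:363,::-1],(800,600),interpolation=cv2.INTER_CUBIC))
go((.5834,.0518,.1267),.218-np.pi/2)
```

```text
stop top z 96 [0.4933 0.2217 0.1848]
hex changed px 0
disc changed px 0
cont changed px 0
t 29.6 tcp [0.5839 0.0521 0.1267] rpy [-3.1331  0.0038 -1.3526] F [-3.8639  0.6856  7.5501] M [-0.1644  1.0734 -0.0123] w 36.405428913458884 q7 -1.3197260768870633
shift [ 0.2  0.5 -0. ] spin 0.0 rows>= 0.010672826616309847
```

View pics/end.png

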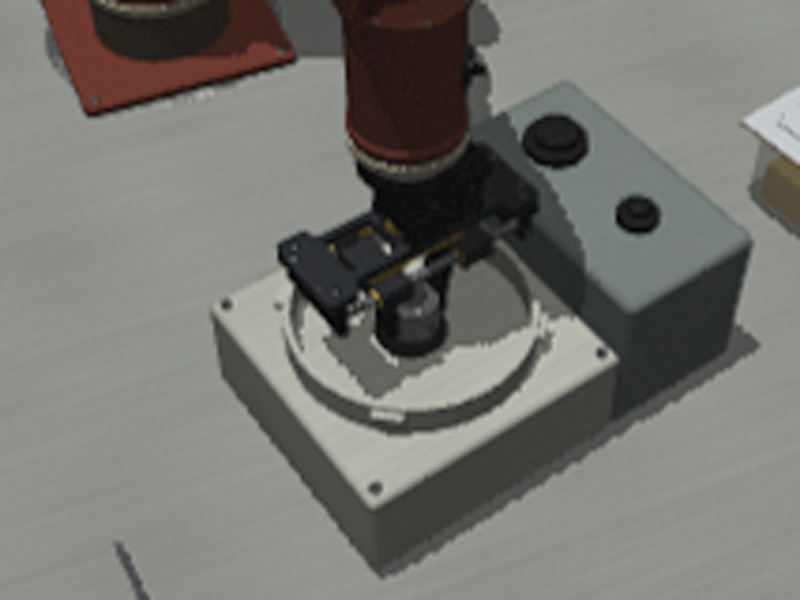

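The closing picture shows the collar on the shaft at (410,325) between the fingers, low in the rim. The stop button at (555,140) is up and the start button at (637,213) is untouched. Everything fits, so I'm handing in.

```bash
python3 -c "
from plant import r
print(r.job_done())"
```

```text
the job is handed in; nothing more can be done
None
```

The cutter is safe and the collar is seated on the shaft's shoulder. I handed the job in at about 30 s on the robot's clock, with the arm still gripping the collar and pressing it lightly down.

- **Stop button:** I pressed it until it stopped, 6 mm down, at 21 N. The depth camera reads its top at the same height as before. Its one image-network check found nothing, because I asked while the arm was still near the button. I kept off the start button.
- **Shaft:** Grips measured 22, 20 and then 14.5 mm as I felt for the flats. I gripped the flats at 50 N and turned the shaft so that one faces the notch. The tool read yaw 0.219 against my target of 0.218.
- **Collar:** I picked the largest of the three rings. It measured 36 mm on the flats, and I centred it by closing lightly over its screws. It slid on without resistance and stopped at the height expected for the shoulder (0.1266 m against 0.1267).
- **At hand-in:** The yaw was within 0.001 rad of target. The sensor read 7.5 N up, about 10 N of push on the shoulder once the collar's weight is added. The grip was set to 30 N.
- **Bystanders:** The hex key, slicing disc and container show no change in the picture.

**Two small disagreements:** The camera placed the shaft axis about 3 mm from where touch found it, so I used touch for position. The notch direction comes from camera fits that vary by about 0.3°. The tool also ended tilted about 0.5°, which the moves allowed could not correct.

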